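Back the tube carousel off by one notch

ROBOT

A 6-joint arm with a two-finger parallel gripper is mounted at the origin on the work surface. World frame = base frame: x ahead of the robot, y to its left, z up, the work surface at z = 0. Lengths are in m, angles in rad, forces in N, time in s.
With the tool pointing down it reaches from about 0.35 to 0.925 m from the base axis. Payload 6.4 kg.
Tool frame: the origin (TCP) lies between the finger pads; the fingertips stand 11 mm ahead of it and the grasp point (between the pads) lies 8 mm behind it; z points along the fingers, y is the direction in which the jaws open and shut (so a half turn about z gives the same grasp; the last joint's range is limited). The gripper opens to 94 mm and grips with 3 to 60 N. Pads are 16 mm wide; open, the fingers measure 119 mm over their backs; the gripper's body (75 mm by 177 mm) begins 78 mm behind the grasp point.
Start: joints at [-1.372, 0.245, 1.558, -0, 1.339, -0.174], TCP at [0.237, -0.605, 0.19] pointing down, gripper open.
Joint ranges: [-3.13, 3.13], [-1.02, 2.26], [0.13, 2.54], [-0.95, 4.09], [0.21, 2.88], [-2.74, 2.74]. Speed limits (rad/s): [2.57, 2.57, 3.14, 3.14, 3.14, 3.14].

INTERFACE

Orientations are given as a 3x3 rotation matrix whose columns are the frame's x, y, z axes.
In Python, from bench import ctrl gives the robot as it stands. The module is installed in compiled form; this text tells all that it offers.
- The arm moves only by the shell command python3 -m pendant 'ROWS' [FORCE]. ROWS is JSON, a list of rows, each an object with "jaw": the gripper's target within -1 to 1 (fully open at 1, half-way at 0, shut at -1); "xyz": the shift along the tool's x, y, z in units of 30 mm (1.0 is 30 mm), a list of three; "twist": the turn about the tool's z in units of 5 degrees (1.0 is 5 degrees). In form: [{"jaw": jaw, "xyz": [dx, dy, dz], "twist": twist}, ...]. A call has 1 to 12 rows; each row shifts and turns the commanded pose from where the row before left it, along the tool's axes as they then stand; what a row does not reach is not made up. A row lasts 1/12 s, in which the tool goes at most 41.7 mm and 7.16 degrees, less where a joint would pass 70% of its speed; a pose out of reach is approached as far as the arm can. A call is refused whole if a number of a shift passes 1 or a number of a turn 1, either way. A call with a gripper value outside its range is refused whole. The fingers move at their own pace and stop on an object; FORCE is the grip in N (left out, the last holds). Time passes only in rows, so rows that do not move let the fingers close. It gives the time, the measured TCP pose, the force and the opening at its end, in the units of the state.
- ctrl.sense(): the state, without advancing time (a new reading comes with each control period).
- ctrl.grab_frame(name): name is "scene" or "top" or "wrist"; returns a dict with "pixels" (420x560x3 uint8, red, green, blue), "K" (3x3 intrinsics, pixels), "xyz" and "attitude" of the camera in the world. Camera axes: x right, y up, looking along -z (the intrinsics and any distortion apply to the point x, -y, -z); pixel columns grow to the right and rows downward; lengths in m; the calibration is good to about 2 mm. A picture is of the moment at which its call begins. There is no depth.
- ctrl.job_done(): hands the job in, once; it reports no verdict.
The state is a dict: "time_s": time; "joint_pos": joint angles; "qd": joint speeds; "tau": joint torques, N m; "ee_pos": TCP position; "tool_rot": TCP orientation; "contact_force": force on the tool from outside, world axes, zero at the start; "wrist_torque": the same for the moment, N m; "gripper_width": opening from 0.0 (shut) to 1.0 (fully open).
Only numpy, scipy, OpenCV 4.12 (cv2) and the standard library are available. Lean on these libraries where they do the work, as an engineer would, in place of code of your own. Each camera call takes 0.05 s, during which the arm holds its last target.

TASK

The specimen-tube carousel on the bench has been stepped one notch too far. With a fingertip, flip its steel ratchet pawl up and fully back so that it stays up by itself, push the drum backward (clockwise seen from above, the way the pawl blocks) by one notch of 30 degrees, then tip the pawl down again so that its nose sits right down in the next notch. Nothing is to be picked up: leave the tubes in their pockets and the other things on the bench where they are.

Things in the scene. Friction and masses are not known exactly. Their poses are not given: they have to be found in the camera images.
- carousel: Fixed base of the tube carousel: grey disc 264 mm across, 22 mm high. Origin at the centre of its underside, on the drum's vertical axis; z up. The pawl's bracket (two upright plates, 34 mm wide over all, 22 mm deep, 136 mm high) stands on its -y side, 155 mm from the axis; the pawl swings in this frame's plane x = 0. Towards +y from it is towards the drum axis.
- wheel (a joint): Turn of the white drum about its vertical axis, rad, positive counter-clockwise seen from above, about 0 at the start; one notch backward is -0.524. Drum 210 mm across, top 95 mm above the bench, 12 tube pockets at radius 60 mm. About 5 degrees of play either way with the pawl down. Light friction (0.15 N m): it stays where it is left.
- lug (a point): Centre of one of six lugs on the drum's side, 60 degrees apart: 10 mm thick, from radius 105 to 140 mm, 58 to 84 mm above the bench; any may be pushed by a fingertip lowered beside it. This point: radius 121 mm, 71 mm above the bench, turns with the drum; at drum angle 0 it lies 120 degrees counter-clockwise of the carousel's +x, well clear of the pawl.
- pawl (a joint): Angle of the steel pawl about its level pivot, rad: 0 = down, nose in the notch; grows as the nose rises, to the stop at 1.45 = fully back. It swings freely with its balance point near 0.83: pushed past that it falls back onto the stop and stays; pushed below it, it falls down into the notch. About 0.12 kg; a newton or two moves it.
- pawl_pivot (a point): Fixed point on the pawl's pivot, 125 mm above the bench, 155 mm from the drum axis. The pawl is L-shaped: an arm 12 mm wide, 10 mm thick reaches 66 mm from here towards the drum axis; a thumb tab 22 mm wide, 7 mm thick, 52 mm tall stands square to it over the pivot. With the pawl back the arm leans 7 degrees from upright, to the drum; the tab points outward, 7 degrees above level.
- thumb_tab (a point): Centre of the 11 mm thick round bar along the top of the thumb tab, 47 mm from the pivot; moves with the pawl. Pushed away from the drum axis, it raises the nose.
- nose (a point): Middle of the lower face of the pawl's nose (10 mm wide, 18 mm long), 60 mm from the pivot along the arm and 28.5 mm below it; 1.5 mm above the drum's top when down. It drops between 12 dark saw-teeth on the drum's top: radius 83 to 103 mm, 12 mm high, pitch 30 degrees, flat gaps 16 degrees long.
- tube_a_mid (a point): Middle of a loose capped specimen tube, 16 mm across (cap 18 mm) and 100 mm tall, standing in a drum pocket, its top 143 mm above the bench. Not to be lifted.
- tube_b_mid (a point): Middle of a loose capped specimen tube, 16 mm across (cap 18 mm) and 100 mm tall, standing in a drum pocket, its top 143 mm above the bench. Not to be lifted.
- tube_c_mid (a point): Middle of a loose capped specimen tube, 16 mm across (cap 18 mm) and 100 mm tall, standing in a drum pocket, its top 143 mm above the bench. Not to be lifted.
- tube_d_mid (a point): Middle of a loose capped specimen tube, 16 mm across (cap 18 mm) and 100 mm tall, standing in a drum pocket, its top 143 mm above the bench. Not to be lifted.
- tube_e_mid (a point): Middle of a loose capped specimen tube, 16 mm across (cap 18 mm) and 100 mm tall, standing in a drum pocket, its top 143 mm above the bench. Not to be lifted.
- jar: Loose jar, 48 mm across, 70 mm tall, on the bench beside the carousel, origin under its centre. Bystander.
- dropper: Loose small bottle, 34 mm across, 80 mm tall, on the bench beside the carousel, origin under its centre. Bystander.
- rack: Loose white foam rack with 12 red-capped tubes, 91 by 118 mm, 100 mm tall, origin under its centre. Bystander.
- tape_roll: Loose roll, 70 mm across, 18 mm tall, origin under its centre. Bystander.
- dish: Loose closed glass dish, 94 mm across, 14 mm tall, origin under its centre. Bystander.
- pen: Loose pen lying along its x, 12 mm thick, 132 mm long. Bystander.

How it is judged:
On the way, in this order (a step that is already met when the one before it is completed fails the run):
1. the pawl is flipped fully back (beyond 1.2 rad) and stays up, with the drum not yet turned (value of joint pawl above 1.2 rad and value of joint wheel between -0.17 and 0.17 rad), for 0.3 s.
2. the drum is turned back one notch (0.41 to 0.64 rad clockwise) and left still, the pawl still up (value of joint pawl above 1.2 rad and value of joint wheel between -0.64 and -0.41 rad and velocity of joint wheel between -0.05 and 0.05 rad/s), for 0.3 s.
At the end, for the whole second after the job is handed in: The drum stands one notch back (0.41 to 0.64 rad clockwise of zero), the pawl is down with its nose right in the notch (under 0.08 rad), both at rest, and the five tubes stand in their pockets (value of joint pawl below 0.08 rad and value of joint wheel between -0.64 and -0.41 rad and velocity of joint wheel between -0.05 and 0.05 rad/s and velocity of joint pawl between -0.05 and 0.05 rad/s and height (world z) of each of tube_a_mid, tube_b_mid, tube_c_mid, tube_d_mid, tube_e_mid below 0.103 m and angle between each of tube_a_mid, tube_b_mid, tube_c_mid, tube_d_mid, tube_e_mid's own z axis and vertical below 0.25 rad); the robot touches nothing.
It fails at once if a tube is lifted out of its pocket (more than 20 mm) (height (world z) of any of tube_a_mid, tube_b_mid, tube_c_mid, tube_d_mid, tube_e_mid above 0.113 m).
It fails at once if the drum is turned well past one notch (over 0.8 rad) or forward by more than 0.3 rad (value of joint wheel below -0.8 rad or value of joint wheel above 0.3 rad).
It fails at once if a bystander is moved more than 30 mm (distance of any of jar, dropper, rack, tape_roll, dish, pen from where it was at the start of the episode above 0.03 m).
It also fails if it takes over 59 s, if anything falls off the work surface, if the arm or the gripper's body presses on something with over 40 N, if the wrist force passes 120 N, or if a joint passes its speed limit or range.

## Working session

There is one attempt and no reset: what is moved stays moved. The work goes in short steps, Python scripts to look and compute and a shell command to move; the robot and the scene stay as the last step left them, time stands still between calls to the robot, and variables do not carry over. Pictures are saved under pics/ and viewed, and the job is handed in when it is done.

```bash
mkdir -p pics; python3 - <<'E'
from bench import ctrl
import cv2,numpy as np
s=ctrl.sense()
for k in s: print(k,np.round(s[k],3).tolist())
for n in ["scene","top","wrist"]:
    f=ctrl.grab_frame(n)
    cv2.imwrite(f"pics/{n}0.png",f["pixels"][:,:,::-1])
    print(n,{k:np.round(f[k],4).tolist() for k in f if k!="pixels"})
E
```

```text
time_s 0.0
joint_pos [-1.372, 0.246, 1.559, -0.0, 1.339, -0.174]
qd [-0.0, 0.001, -0.0, -0.002, 0.001, 0.001]
tau [-0.002, -41.584, -31.46, 0.068, 0.033, -0.0]
ee_pos [0.237, -0.605, 0.189]
tool_rot [[0.931, 0.364, -0.0], [0.364, -0.931, 0.002], [0.0, -0.002, -1.0]]
contact_force [1.013, -0.035, 0.043]
wrist_torque [-0.006, -0.021, 0.02]
gripper_width 0.997
scene {'K': [[410.7492, 0.0, 273.3395], [0.0, 410.7492, 211.0399], [0.0, 0.0, 1.0]], 'xyz': [1.1799, -0.0036, 0.9766], 'attitude': [[0.0353, -0.8132, 0.581], [0.9993, 0.0376, -0.0082], [-0.0152, 0.5808, 0.8139]]}
top {'K': [[418.7759, 0.0, 288.7986], [0.0, 418.7759, 212.2243], [0.0, 0.0, 1.0]], 'xyz': [0.3908, 0.0153, 1.3983], 'attitude': [[0.0189, 0.9909, -0.1329], [-0.9998, 0.0201, 0.008], [0.0106, 0.1327, 0.9911]]}
wrist {'K': [[310.0682, 0.0, 281.4814], [0.0, 310.0682, 208.2505], [0.0, 0.0, 1.0]], 'xyz': [0.2991, -0.5799, 0.3842], 'attitude': [[0.3645, 0.9062, 0.2143], [-0.9312, 0.3551, 0.0824], [-0.0014, -0.2296, 0.9733]]}
```

View pics/scene0.png

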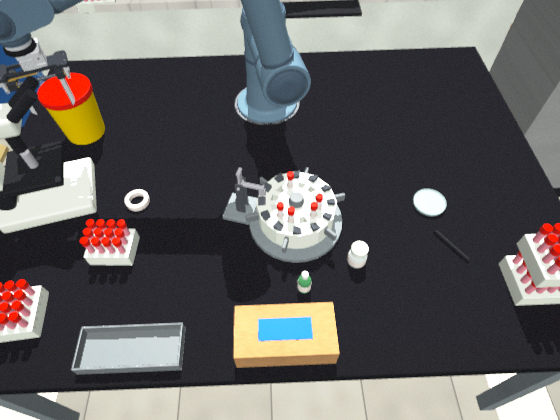

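View pics/top0.png

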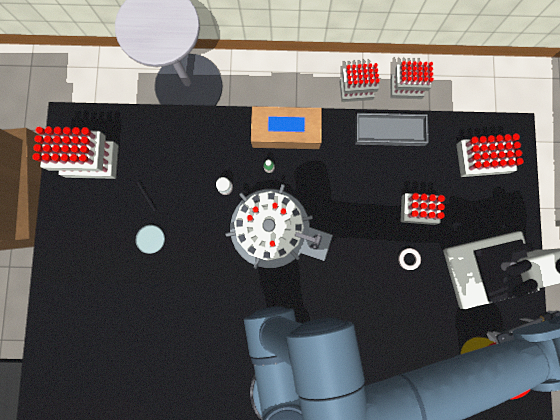

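View pics/wrist0.png

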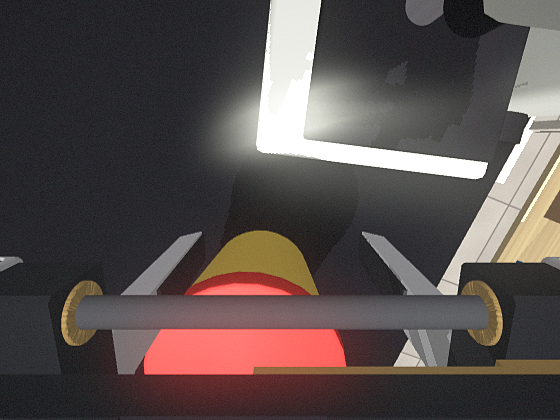

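The scene view shows the carousel at about (296,210) with its bracket at (240,200). In the top view the drum hub is at (269,225) and the bracket at (315,242). I'll zoom in.

```bash
python3 - <<'E'
import cv2,numpy as np
a=cv2.imread("pics/scene0.png")[155:275,210:350]; b=cv2.imread("pics/top0.png")[175:275,215:345]
cv2.imwrite("pics/sz.png",cv2.resize(a,None,fx=5,fy=5,interpolation=cv2.INTER_CUBIC))
cv2.imwrite("pics/tz.png",cv2.resize(b,None,fx=6,fy=6,interpolation=cv2.INTER_CUBIC))
E
```

```text
(no output)
```

View pics/sz.png

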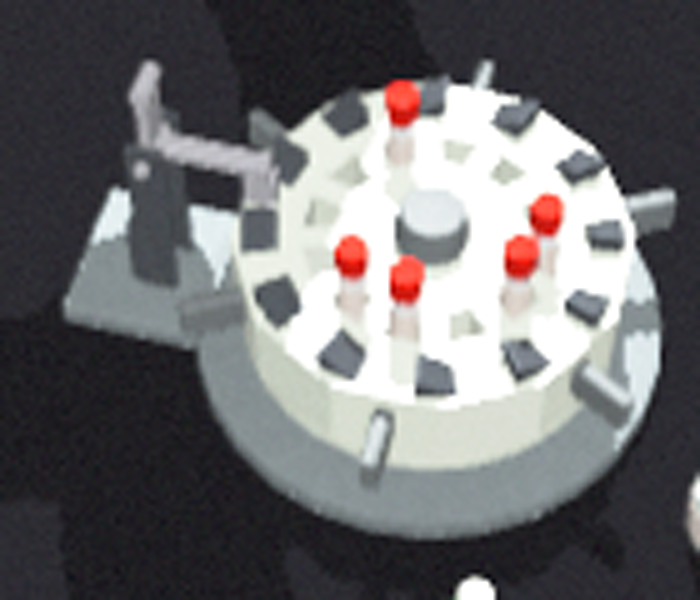

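View pics/tz.png

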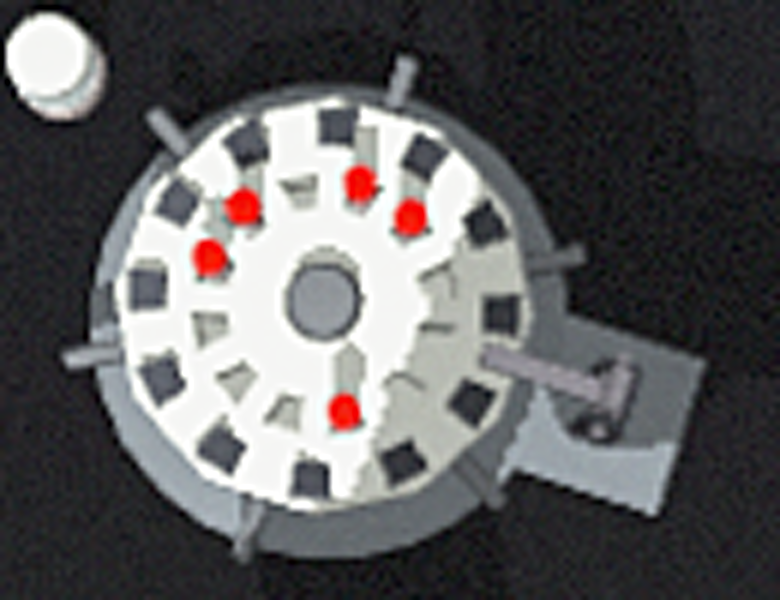

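```bash
cat > h.py <<'E'
import numpy as np,cv2
from scipy.optimize import least_squares
def ray(f,uv):
    K=np.array(f["K"]);R=np.array(f["attitude"]);d=np.linalg.inv(K)@np.array([uv[0],uv[1],1.]);return np.array(f["xyz"]),R@(d*[1,-1,-1])
def onz(f,uv,z):
    o,d=ray(f,uv);return (o+d*(z-o[2])/d[2])[:2]
def proj(f,p):
    c=np.array(f["attitude"]).T@(np.array(p)-f["xyz"]);c=c*[1,-1,-1];q=np.array(f["K"])@c;return q[:2]/q[2]
def circ(P):
    r=least_squares(lambda q:np.hypot(P[:,0]-q[0],P[:,1]-q[1])-q[2],[*P.mean(0),.1]);return r.x,np.abs(r.fun).max()
E
python3 - <<'E'
from h import *
from bench import ctrl
f=ctrl.grab_frame("top");s=ctrl.grab_frame("scene")
T=np.array([(338,128),(427,155),(487,222),(503,314),(472,402),(404,461),(313,478),(222,449),(163,379),(148,288),(180,199),(247,143)])/6+[215,175]-.4
P=np.array([onz(f,u,.106) for u in T]);c,e=circ(P);print("top teeth",c,e)
S=np.array([(348,112),(432,97),(517,115),(580,166),(607,235),(585,306),(524,358),(436,377),(341,354),(277,300),(259,230)])/5+[210,155]-.4
Q=np.array([onz(s,u,.105) for u in S]);c2,e=circ(Q);print("scene teeth",c2,e)
C=(c[:2]+c2[:2])/2
print("ang",[round(float(x),1) for x in np.degrees(np.arctan2(*(P-c[:2]).T[::-1]))])
print("ang",[round(float(x),1) for x in np.degrees(np.arctan2(*(Q-c2[:2]).T[::-1]))])
for n,f_,off,k,L,z in [("top",f,[215,175],6,[(404,60),(160,115),(68,356),(243,557),(497,503),(582,254)],.075),("sc",s,[210,155],5,[(665,205),(618,400),(372,470),(190,313),(487,68)],.075)]:
    W=np.array([onz(f_,np.array(u)/k+off-.4,z) for u in L])-(c[:2] if n=="top" else c2[:2])
    print(n,"lug ang",np.degrees(np.arctan2(W[:,1],W[:,0])).round(1),np.hypot(*W.T).round(3))
def tri(ut,us):
    o1,d1=ray(f,np.array(ut)/6+[215,175]-.4);o2,d2=ray(s,np.array(us)/5+[210,155]-.4)
    A=np.c_[d1,-d2];t=np.linalg.lstsq(A,o2-o1,rcond=None)[0];a=o1+d1*t[0];b=o2+d2*t[1];return (a+b)/2,np.linalg.norm(a-b)
for n,a,b in [("nose end top",(485,355),(275,158)),("tab top",(625,373),(150,67)),("hub",(324,300),(432,212))]:
    p,e=tri(a,b);v=p[:2]-C;print(n,p.round(4),e.round(4),np.degrees(np.arctan2(v[1],v[0])).round(1),np.hypot(*v).round(4))
E
```

```text
top teeth [0.52374535 0.06606773 0.09213863] 0.0014423848053490007
scene teeth [0.52627043 0.06628906 0.0925913 ] 0.0008718529805573916
ang [-2.7, -33.4, -62.7, -93.2, -123.6, -152.6, 177.5, 146.6, 117.1, 87.0, 56.1, 27.7]
ang [-154.0, 176.1, 145.8, 115.4, 85.2, 55.1, 26.3, -2.5, -33.8, -63.4, -92.6]
top lug ang [ -15.7   42.3  101.9  162.8 -138.   -77.1] [0.139 0.137 0.139 0.138 0.136 0.138]
sc lug ang [104.3  44.8 -16.5 -78.3 163. ] [0.136 0.129 0.133 0.133 0.145]
nose end top [ 0.4951 -0.0158  0.1318] 0.0009 -110.0 0.0872
tab top [ 0.4827 -0.0793  0.1935] 0.0056 -106.2 0.1515
hub [0.523  0.0664 0.1163] 0.0001 174.9 0.002
```

```bash
python3 -m pendant '[{"jaw":-1,"xyz":[0,0,-1],"twist":0},{"jaw":-1,"xyz":[0,0,-1],"twist":0},{"jaw":-1,"xyz":[0,0,-1],"twist":0},{"jaw":-1,"xyz":[0,0,-1],"twist":0},{"jaw":-1,"xyz":[0,0,-1],"twist":0},{"jaw":-1,"xyz":[0,0,-1],"twist":0},{"jaw":-1,"xyz":[0,0,0],"twist":0}]'
python3 -m pendant '[{"jaw":-1,"xyz":[0.9,-0.9,0],"twist":0},{"jaw":-1,"xyz":[0.9,-0.9,0],"twist":0},{"jaw":-1,"xyz":[0.9,-0.9,0],"twist":0},{"jaw":-1,"xyz":[0.9,-0.9,0],"twist":0},{"jaw":-1,"xyz":[0.9,-0.9,0],"twist":0},{"jaw":-1,"xyz":[0.9,-0.9,0],"twist":0},{"jaw":-1,"xyz":[0.9,-0.9,0],"twist":0},{"jaw":-1,"xyz":[0.9,-0.9,0],"twist":0},{"jaw":-1,"xyz":[0.9,-0.9,0],"twist":0},{"jaw":-1,"xyz":[0.9,-0.9,0],"twist":0},{"jaw":-1,"xyz":[0.9,-0.9,0],"twist":0},{"jaw":-1,"xyz":[0.9,-0.9,0],"twist":0}]'
python3 -m pendant '[{"jaw":-1,"xyz":[0.9,-0.9,0],"twist":0},{"jaw":-1,"xyz":[0.9,-0.9,0],"twist":0},{"jaw":-1,"xyz":[0,0,0],"twist":-1},{"jaw":-1,"xyz":[0,0,0],"twist":-1},{"jaw":-1,"xyz":[0,0,0],"twist":-1},{"jaw":-1,"xyz":[0,0,0],"twist":-1},{"jaw":-1,"xyz":[0,0,0],"twist":-1},{"jaw":-1,"xyz":[0,0,0],"twist":-1},{"jaw":-1,"xyz":[0,0,0],"twist":-1},{"jaw":-1,"xyz":[0,0,0],"twist":-1},{"jaw":-1,"xyz":[0,0,0],"twist":-1},{"jaw":-1,"xyz":[0,0,0],"twist":-1}]'
python3 -m pendant '[{"jaw":-1,"xyz":[0,0,0],"twist":0},{"jaw":-1,"xyz":[0,0,0],"twist":0}]'
python3 - <<'E'
from bench import ctrl
import cv2,numpy as np
for n in ["scene","top","wrist"]:
    f=ctrl.grab_frame(n); cv2.imwrite(f"pics/{n}1.png",f["pixels"][:,:,::-1])
E
```

```text
time_s: 0.83
ee_pos: [0.2373, -0.6074, 0.3786]
tool_rot: [[0.931, 0.364, 0.002], [0.364, -0.931, -0.012], [-0.002, 0.012, -1.0]]
contact_force: [0.0, -0.3, 1.5]
gripper_width: 0.539
time_s: 1.83
ee_pos: [0.4206, -0.1837, 0.3696]
tool_rot: [[0.931, 0.364, -0.0], [0.364, -0.931, 0.0], [-0.0, -0.0, -1.0]]
contact_force: [0.3, -0.6, -0.7]
gripper_width: 0.001
time_s: 2.83
ee_pos: [0.4509, -0.1155, 0.3695]
tool_rot: [[0.316, 0.949, -0.001], [0.949, -0.316, 0.0], [0.0, -0.001, -1.0]]
contact_force: [-0.1, -0.4, 0.6]
gripper_width: 0.003
time_s: 3.0
ee_pos: [0.4509, -0.1156, 0.3698]
tool_rot: [[0.322, 0.947, -0.001], [0.947, -0.322, 0.0], [0.0, -0.001, -1.0]]
contact_force: [0.6, -0.5, 0.0]
gripper_width: 0.004
```

View pics/wrist1.png

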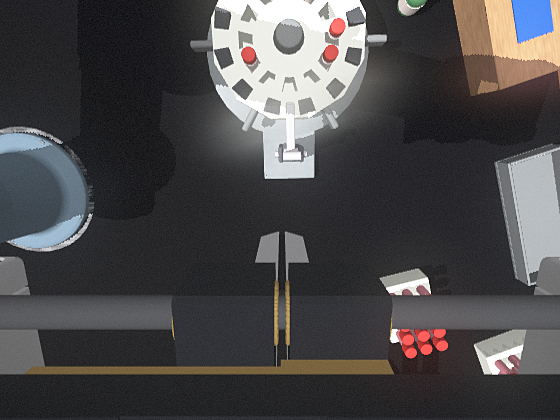

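The wrist view shows the drum hub at (288,36), the pawl arm coming down to the tab at (290,153), and the base plate from 264 to 315. I'll zoom to measure.

```bash
python3 - <<'E'
import cv2
b=cv2.imread("pics/wrist1.png")[0:190,190:390]
cv2.imwrite("pics/wz1.png",cv2.resize(b,None,fx=4,fy=3.15,interpolation=cv2.INTER_CUBIC) if 0 else cv2.resize(b[90:190,30:160],None,fx=6,fy=6,interpolation=cv2.INTER_CUBIC))
E
```

```text
(no output)
```

View pics/wz1.png

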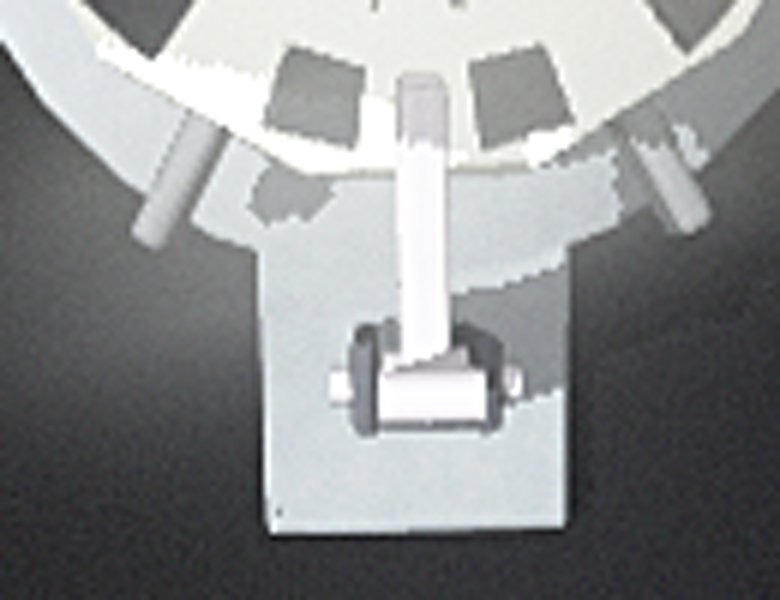

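```bash
python3 - <<'E'
from h import *
from bench import ctrl
f=ctrl.grab_frame("wrist")
g=lambda u,z:onz(f,np.array(u)/6+[220,90]-.4,z)
hub=onz(f,(288,36),.115)
C=np.array([.525,.066])
tabT=g((433,395),.1775);arm=g((421,100),.13);arm2=g((425,340),.13)
ang=lambda v:np.degrees(np.arctan2(v[1],v[0])).round(1)
print("hub",hub,"tab",tabT,"arm",arm,arm2)
for p in (tabT,arm,arm2): print(ang(p-C),np.hypot(*(p-C)).round(4), ang(p-hub),np.hypot(*(p-hub)).round(4))
print("arm dir",ang(arm2-arm))
for z in(0.01,.022): 
  m=(g((265,530),z)+g((567,525),z))/2;m2=(g((260,255),z)+g((567,250),z))/2;print(z,ang(m-C),ang(m-m2),ang(g((567,525),z)-g((265,530),z)))
# gaps' tooth angles next to pawl
for u in [(315,95),(522,95)]:
  p=g(u,.107);print("tooth",ang(p-C),ang(p-hub),np.hypot(*(p-C)).round(3))
t=ctrl.grab_frame("top")
im=t["pixels"]
for n,u,z in [("jar",(224,185),.07),("dropper",(269,166),.08)]: 
  p=onz(t,u,z);print(n,p,ang(p-C),np.hypot(*(p-C)))
print(np.round(ctrl.sense()["ee_pos"],4), np.degrees(np.arctan2(f["attitude"][0][0],0)))
E
```

```text
hub [0.52178551 0.06570992] tab [ 0.47710382 -0.07910353] arm [ 0.49542478 -0.01992961] [ 0.47977255 -0.07003475]
-108.3 0.1528 -107.1 0.1515
-109.0 0.0909 -107.1 0.0896
-108.4 0.1434 -107.2 0.1421
arm dir -107.3
0.01 -108.2 -107.9 -17.7
0.022 -108.3 -107.9 -17.7
tooth -124.4 -122.8 0.091
tooth -93.5 -91.5 0.091
jar [0.65316697 0.21514502] 49.3 0.19664945736920497
dropper [0.7165054  0.07135624] 1.6 0.19158029369477647
[ 0.4511 -0.1156  0.3703] 90.0
```

```bash
python3 -m pendant '[{"jaw":-1,"xyz":[0,0,0],"twist":-0.25},{"jaw":-1,"xyz":[0.75,0.17,0],"twist":0},{"jaw":-1,"xyz":[0.75,0.17,0],"twist":0},{"jaw":-1,"xyz":[0.75,0.17,0],"twist":0},{"jaw":-1,"xyz":[0,0,1],"twist":0},{"jaw":-1,"xyz":[0,0,1],"twist":0},{"jaw":-1,"xyz":[0,0,1],"twist":0},{"jaw":-1,"xyz":[0,0,1],"twist":0},{"jaw":-1,"xyz":[0,0,1],"twist":0},{"jaw":-1,"xyz":[0,0,0],"twist":0},{"jaw":-1,"xyz":[0,0,0],"twist":0}]'
python3 - <<'E'
from bench import ctrl
import cv2,numpy as np
for n in ["scene","wrist"]:
    f=ctrl.grab_frame(n); im=f["pixels"][:,:,::-1]
    if n=="scene": im=cv2.resize(im[130:280,190:360],None,fx=4,fy=4)
    cv2.imwrite(f"pics/{n}2.png",im)
E
```

```text
time_s: 4.17
ee_pos: [0.4851, -0.0555, 0.2195]
tool_rot: [[0.299, 0.954, -0.003], [0.954, -0.299, 0.001], [0.0, -0.003, -1.0]]
contact_force: [-0.7, -1.0, 0.6]
gripper_width: 0.008
```

View pics/scene2.png

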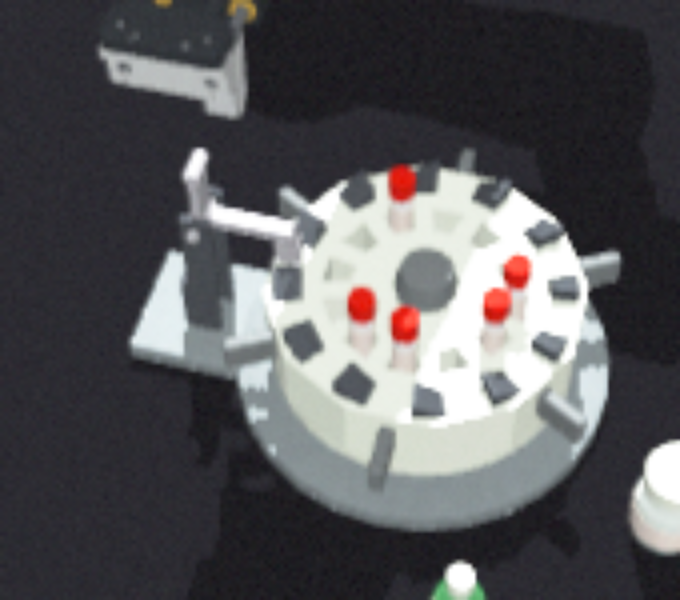

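View pics/wrist2.png

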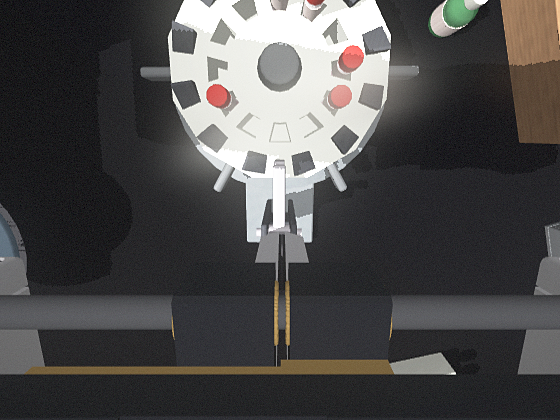

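```bash
python3 - <<'E'
from h import *
from bench import ctrl
f=ctrl.grab_frame("scene");w=ctrl.grab_frame("wrist")
s=ctrl.sense();p=np.array(s["ee_pos"]);R=np.array(s["tool_rot"])
for z in (-.15,-.1,-.05,0,.011): print(z,((proj(f,p+R@[0,0,z])-[190,130])*4).round(),proj(w,p+R@[0,0,z]).round())
print(p,np.round(w["xyz"],3)); cv2.imwrite("pics/s3.png",f["pixels"][:,:,::-1])
E
```

```text
-0.15 [209. -64.] [280. 499.]
-0.1 [215.   4.] [280. 335.]
-0.05 [221.  67.] [281. 273.]
0 [227. 124.] [281. 240.]
0.011 [228. 136.] [281. 235.]
[ 0.4873011 -0.0563405  0.2231542] [0.507 0.008 0.418]
```

View pics/s3.png

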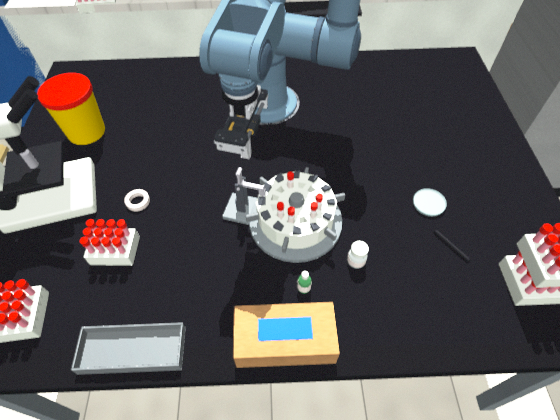

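```bash
python3 - <<'E'
import cv2
b=cv2.imread("pics/s3.png")[85:215,190:300]
cv2.imwrite("pics/s3z.png",cv2.resize(b,None,fx=4.5,fy=4.5,interpolation=cv2.INTER_CUBIC))
E
```

```text
(no output)
```

View pics/s3z.png

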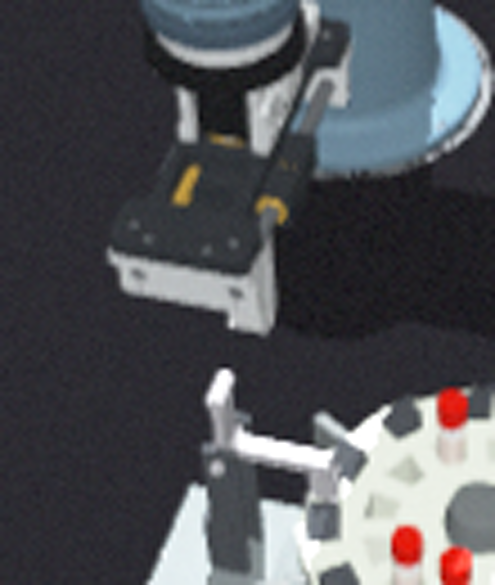

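```bash
python3 - <<'E'
import cv2
b=cv2.imread("pics/wrist2.png")[150:310,200:360]
cv2.imwrite("pics/w2z.png",cv2.resize(b,None,fx=4.5*.8,fy=4.5*.8,interpolation=cv2.INTER_CUBIC))
from bench import ctrl
f=ctrl.grab_frame("top");cv2.imwrite("pics/top3.png",cv2.resize(f["pixels"][170:330,200:380,::-1],None,fx=3.5,fy=3.5,interpolation=cv2.INTER_CUBIC))
from h import *
s=ctrl.sense();p=np.array(s["ee_pos"]);R=np.array(s["tool_rot"])
print((proj(f,p+R@[0,0,.011])-[200,170])*3.5)
E
```

```text
[385.83556399 225.86630725]
```

View pics/w2z.png

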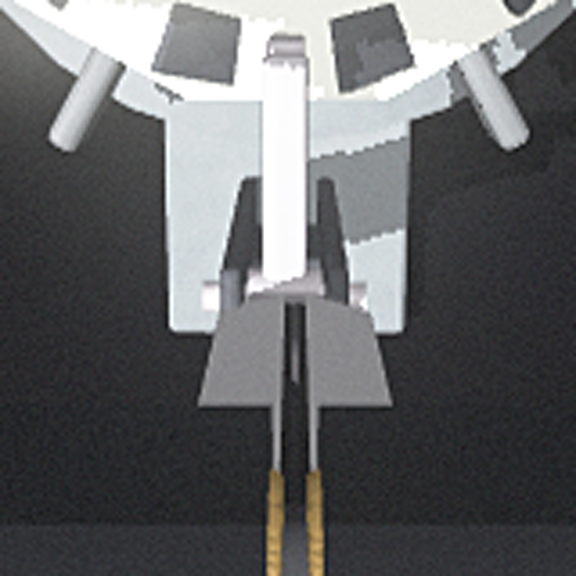

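View pics/top3.png

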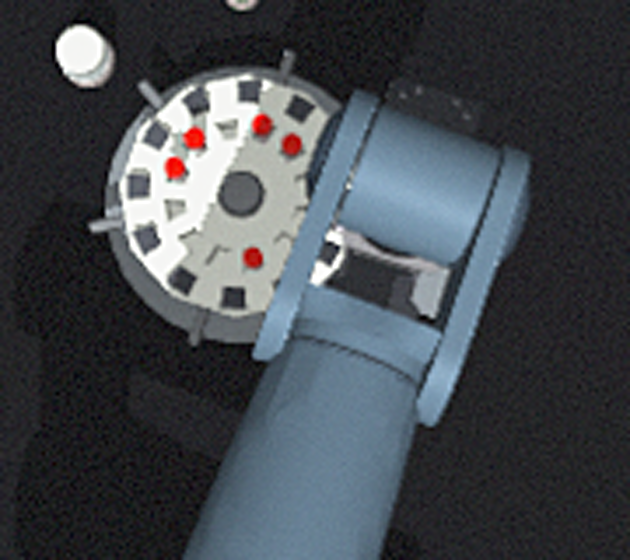

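```bash
python3 - <<'E'
from h import *
from bench import ctrl
f=ctrl.grab_frame("scene");w=ctrl.grab_frame("wrist")
s=ctrl.sense();p=np.array(s["ee_pos"]);R=np.array(s["tool_rot"])
o1,d1=ray(w,(296.,233.));o2,d2=ray(f,(250.3,158))
A=np.c_[d1,-d2];t=np.linalg.lstsq(A,o2-o1,rcond=None)[0];a=o1+d1*t[0];b=o2+d2*t[1]
print(R.T@((a+b)/2-p),np.linalg.norm(a-b),p)
E
```

```text
[ 0.01283279  0.00894606 -0.02437062] 0.0006916131978251376 [ 0.48667934 -0.05608542  0.222027  ]
```

```bash
python3 -m pendant '[{"jaw":-1,"xyz":[0.2,0,0.7],"twist":0},{"jaw":-1,"xyz":[0,0,0.6],"twist":0},{"jaw":-1,"xyz":[0,0,0],"twist":0},{"jaw":-1,"xyz":[0,0,0],"twist":0},{"jaw":-1,"xyz":[0,0,0],"twist":0}]'
python3 - <<'E'
from h import *
from bench import ctrl
f=ctrl.grab_frame("scene");w=ctrl.grab_frame("wrist")
s=ctrl.sense();p=np.array(s["ee_pos"]);R=np.array(s["tool_rot"]);print(p)
old=[(272,328),(230,322),(230,300),(122,285),(112,252),(272,250)]
cv2.imwrite("pics/s4.png",cv2.resize(f["pixels"][85:215,190:310,::-1],None,fx=6,fy=6*.75,interpolation=cv2.INTER_CUBIC) if 0 else cv2.resize(f["pixels"][100:200,190:300,::-1],None,fx=6,fy=6,interpolation=cv2.INTER_CUBIC))
cv2.imwrite("pics/w4.png",cv2.resize(w["pixels"][150:290,210:350,::-1],None,fx=4,fy=4,interpolation=cv2.INTER_CUBIC))
P0=np.array([.48668,-.0561,.2220])
for u in old:
    o,d=ray(f,np.array(u)/4.5+[190,85]-.4)
    o=R.T@(o-P0);d=R.T@d;print(u,(o+d*(.009-o[1])/d[1]).round(4))
print("proj tip A",(proj(f,p+R@[.008,.012,.011])-[190,100])*6,"B",(proj(f,p+R@[.012,.009,-.024])-[190,100])*6)
E
```

```text
time_s: 4.93
ee_pos: [0.4884, -0.0504, 0.1828]
tool_rot: [[0.299, 0.954, 0.002], [0.954, -0.299, -0.001], [-0.0, 0.002, -1.0]]
contact_force: [0.9, -0.4, 0.3]
gripper_width: 0.006
[ 0.48857092 -0.05046319  0.18305908]
(272, 328) [ 0.0127  0.009  -0.026 ]
(230, 322) [-0.0111  0.009  -0.0243]
(230, 300) [-0.0097  0.009  -0.0415]
(122, 285) [-0.0711  0.009  -0.037 ]
(112, 252) [-0.0734  0.009  -0.0609]
(272, 250) [ 0.0164  0.009  -0.0846]
proj tip A [371.84962026 473.57448519] B [378.41942001 415.44644361]
```

View pics/s4.png

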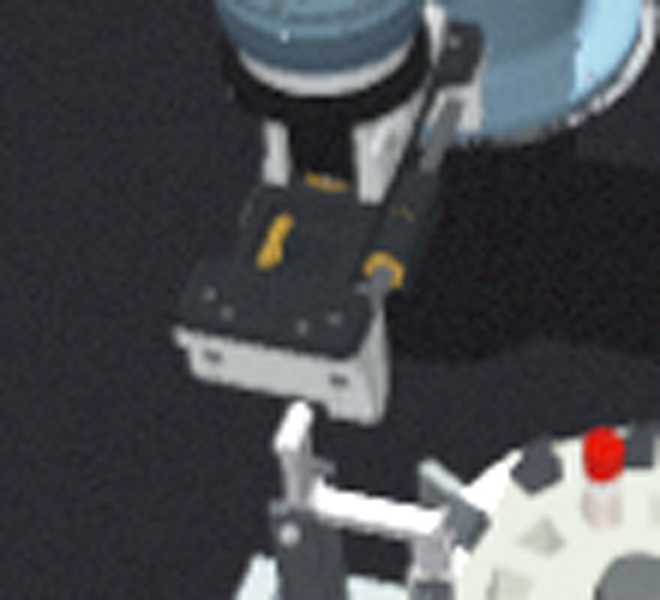

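View pics/w4.png

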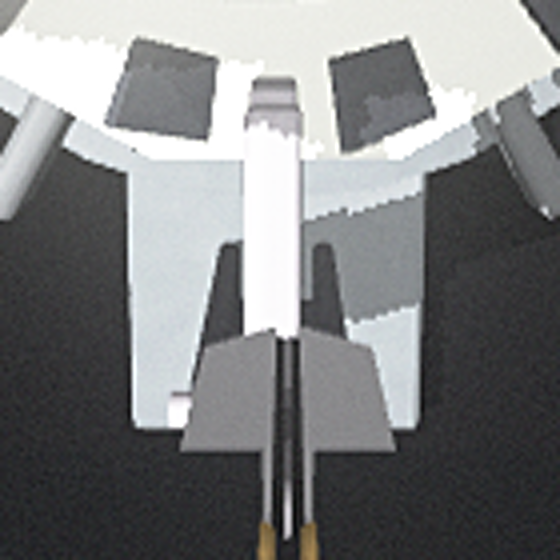

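```bash
python3 -m pendant '[{"jaw":-1,"xyz":[0,0,0.5],"twist":0},{"jaw":-1,"xyz":[0,0,0.45],"twist":0},{"jaw":-1,"xyz":[0,0,0],"twist":0},{"jaw":-1,"xyz":[0,0,0],"twist":0},{"jaw":-1,"xyz":[-0.2,0,0],"twist":0},{"jaw":-1,"xyz":[-0.2,0,0],"twist":0},{"jaw":-1,"xyz":[-0.2,0,0],"twist":0},{"jaw":-1,"xyz":[-0.2,0,0],"twist":0},{"jaw":-1,"xyz":[-0.2,0,0],"twist":0},{"jaw":-1,"xyz":[0,0,0],"twist":0}]'
python3 - <<'E'
from h import *
from bench import ctrl
f=ctrl.grab_frame("scene");w=ctrl.grab_frame("wrist")
cv2.imwrite("pics/s5.png",cv2.resize(f["pixels"][100:200,190:300,::-1],None,fx=6,fy=6,interpolation=cv2.INTER_CUBIC))
cv2.imwrite("pics/w5.png",cv2.resize(w["pixels"][130:290,200:360,::-1],None,fx=3.5,fy=3.5,interpolation=cv2.INTER_CUBIC))
E
```

```text
time_s: 5.87
ee_pos: [0.4785, -0.0799, 0.1532]
tool_rot: [[0.3, 0.954, 0.0], [0.954, -0.3, -0.0], [-0.0, 0.0, -1.0]]
contact_force: [0.7, 0.2, 0.9]
gripper_width: 0.002
```

View pics/s5.png

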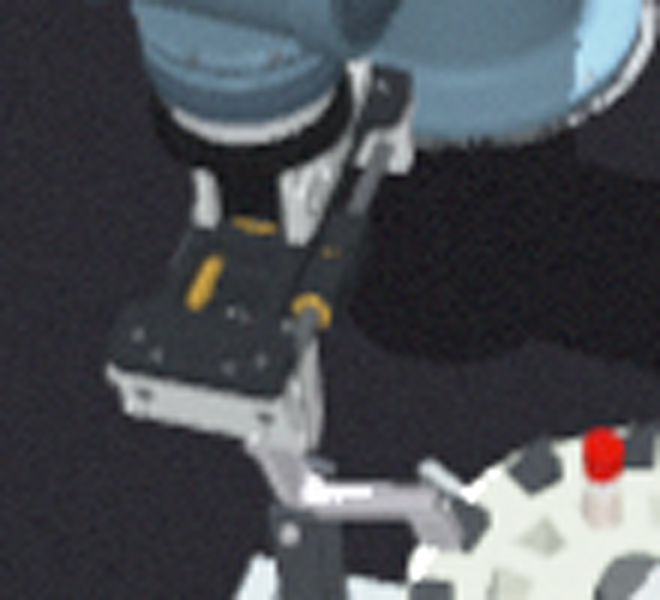

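View pics/w5.png

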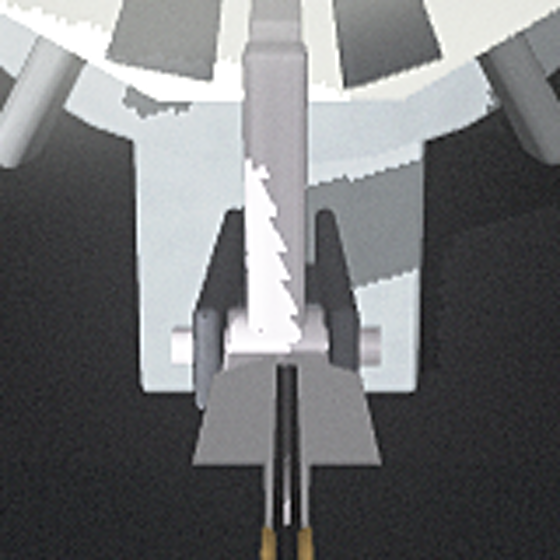

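The pawl is rising: its tab is tilted and the arm is lifted. I'll keep pushing outward.

```bash
python3 -m pendant '[{"jaw":-1,"xyz":[-0.2,0,0],"twist":0},{"jaw":-1,"xyz":[-0.2,0,0],"twist":0},{"jaw":-1,"xyz":[-0.2,0,0],"twist":0},{"jaw":-1,"xyz":[-0.2,0,0],"twist":0},{"jaw":-1,"xyz":[-0.2,0,0],"twist":0},{"jaw":-1,"xyz":[-0.2,0,0],"twist":0},{"jaw":-1,"xyz":[0,0,0],"twist":0},{"jaw":-1,"xyz":[0,0,0],"twist":0}]'
python3 - <<'E'
from h import *
from bench import ctrl
f=ctrl.grab_frame("scene");w=ctrl.grab_frame("wrist")
a=cv2.resize(f["pixels"][120:220,190:290,::-1],None,fx=4,fy=4);b=cv2.resize(w["pixels"][130:290,200:360,::-1],None,fx=2.5,fy=2.5)
cv2.imwrite("pics/c6.png",np.hstack([a,b]))
E
```

```text
time_s: 6.63
ee_pos: [0.4679, -0.1138, 0.1533]
tool_rot: [[0.3, 0.954, -0.0], [0.954, -0.3, -0.001], [-0.001, 0.0, -1.0]]
contact_force: [-1.7, -0.7, 1.9]
gripper_width: 0.003
```

View pics/c6.png

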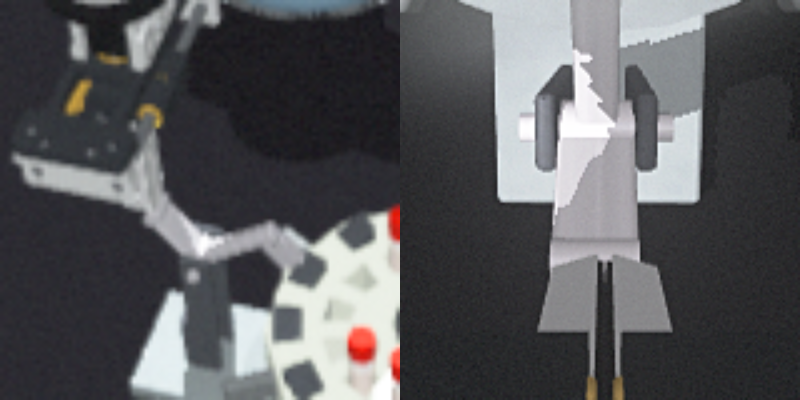

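```bash
python3 -m pendant '[{"jaw":-1,"xyz":[-0.2,0,0.05],"twist":0},{"jaw":-1,"xyz":[-0.2,0,0.05],"twist":0},{"jaw":-1,"xyz":[-0.2,0,0.05],"twist":0},{"jaw":-1,"xyz":[-0.2,0,0.05],"twist":0},{"jaw":-1,"xyz":[0,0,0],"twist":0},{"jaw":-1,"xyz":[0,0,0],"twist":0},{"jaw":-1,"xyz":[0,0,0],"twist":0}]'
python3 - <<'E'
from h import *
from bench import ctrl
f=ctrl.grab_frame("scene");w=ctrl.grab_frame("wrist")
a=cv2.resize(f["pixels"][120:220,190:290,::-1],None,fx=4,fy=4);b=cv2.resize(w["pixels"][130:290,200:360,::-1],None,fx=2.5,fy=2.5)
cv2.imwrite("pics/c7.png",np.hstack([a,b]))
E
```

```text
time_s: 7.32
ee_pos: [0.4607, -0.136, 0.1469]
tool_rot: [[0.299, 0.954, -0.0], [0.954, -0.299, 0.0], [0.0, -0.0, -1.0]]
contact_force: [-0.2, -0.3, -0.2]
gripper_width: 0.006
```

View pics/c7.png

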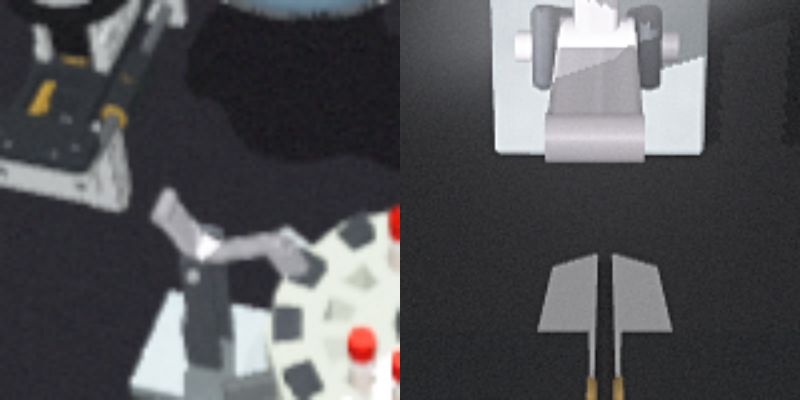

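```bash
python3 - <<'E'
from h import *
from bench import ctrl
f=ctrl.grab_frame("scene");w=ctrl.grab_frame("wrist")
a=cv2.resize(f["pixels"][120:220,190:290,::-1],None,fx=4,fy=4);b=cv2.resize(w["pixels"][50:290,160:400,::-1],None,fx=400/240,fy=400/240)
cv2.imwrite("pics/c8.png",np.hstack([a,b]))
w=lambda u,z:0
E
```

```text
(no output)
```

View pics/c8.png

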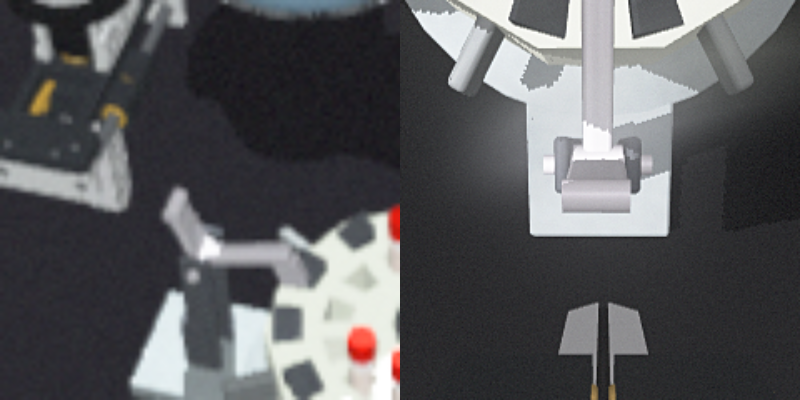

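The fingertip slid over the bar, so the shut fingertip sits higher than the nominal 11 mm ahead of the TCP. The pawl is falling back down. I'll retry about 14 mm lower.

```bash
python3 -m pendant '[{"jaw":-1,"xyz":[0,0,-1],"twist":0},{"jaw":-1,"xyz":[0,0,-1],"twist":0},{"jaw":-1,"xyz":[0,0,-0.3],"twist":0},{"jaw":-1,"xyz":[1,0,0],"twist":0},{"jaw":-1,"xyz":[1,0,0],"twist":0},{"jaw":-1,"xyz":[0.85,0,0],"twist":0},{"jaw":-1,"xyz":[0,0,0],"twist":0},{"jaw":-1,"xyz":[0,0,1],"twist":0},{"jaw":-1,"xyz":[0,0,0.7],"twist":0},{"jaw":-1,"xyz":[0,0,0.4],"twist":0},{"jaw":-1,"xyz":[0,0,0],"twist":0},{"jaw":-1,"xyz":[0,0,0],"twist":0}]'
python3 - <<'E'
from h import *
from bench import ctrl
f=ctrl.grab_frame("scene");w=ctrl.grab_frame("wrist")
a=cv2.resize(f["pixels"][120:220,190:290,::-1],None,fx=4,fy=4);b=cv2.resize(w["pixels"][130:290,200:360,::-1],None,fx=2.5,fy=2.5)
cv2.imwrite("pics/c9.png",np.hstack([a,b]))
E
```

```text
time_s: 8.52
ee_pos: [0.4861, -0.0547, 0.1527]
tool_rot: [[0.299, 0.954, -0.001], [0.954, -0.299, 0.0], [-0.0, -0.001, -1.0]]
contact_force: [0.2, 0.4, 0.7]
gripper_width: 0.003
```

View pics/c9.png

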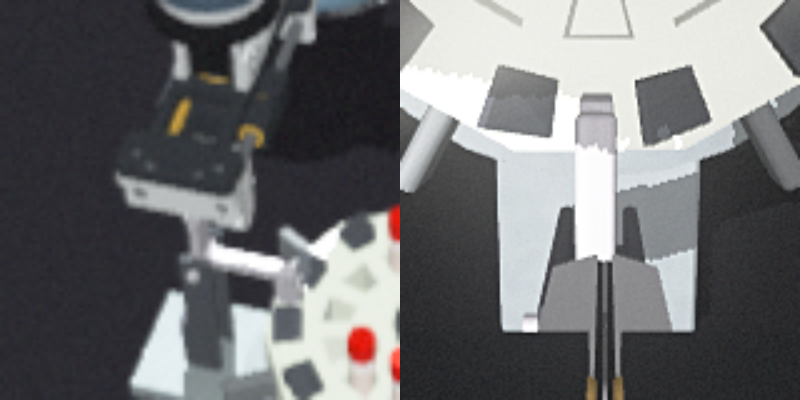

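```bash
python3 -m pendant '[{"jaw":-1,"xyz":[0,0,0.2],"twist":0},{"jaw":-1,"xyz":[0,0,0.2],"twist":0},{"jaw":-1,"xyz":[0,0,0],"twist":0},{"jaw":-1,"xyz":[0,0,0],"twist":0},{"jaw":-1,"xyz":[-0.25,0,0],"twist":0},{"jaw":-1,"xyz":[-0.25,0,0],"twist":0},{"jaw":-1,"xyz":[-0.25,0,0],"twist":0},{"jaw":-1,"xyz":[-0.25,0,0],"twist":0},{"jaw":-1,"xyz":[0,0,0],"twist":0}]'
python3 - <<'E'
from h import *
from bench import ctrl
f=ctrl.grab_frame("scene");w=ctrl.grab_frame("wrist")
a=cv2.resize(f["pixels"][120:220,190:290,::-1],None,fx=4,fy=4);b=cv2.resize(w["pixels"][130:290,200:360,::-1],None,fx=2.5,fy=2.5)
cv2.imwrite("pics/c10.png",np.hstack([a,b]))
E
```

```text
time_s: 9.37
ee_pos: [0.477, -0.0845, 0.1411]
tool_rot: [[0.301, 0.954, 0.0], [0.954, -0.301, -0.001], [-0.001, 0.0, -1.0]]
contact_force: [-0.2, 0.3, -0.2]
gripper_width: 0.004
```

View pics/c10.png

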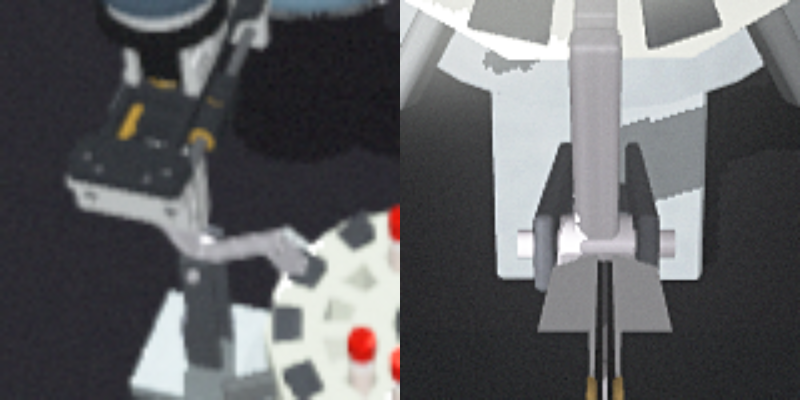

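```bash
python3 -m pendant '[{"jaw":-1,"xyz":[-0.25,0,0],"twist":0},{"jaw":-1,"xyz":[-0.25,0,0],"twist":0},{"jaw":-1,"xyz":[-0.25,0,0],"twist":0},{"jaw":-1,"xyz":[-0.2,0,0.1],"twist":0},{"jaw":-1,"xyz":[0,0,0],"twist":0},{"jaw":-1,"xyz":[0,0,0],"twist":0}]'
python3 - <<'E'
from h import *
from bench import ctrl
f=ctrl.grab_frame("scene");w=ctrl.grab_frame("wrist")
a=cv2.resize(f["pixels"][120:220,190:290,::-1],None,fx=4,fy=4);b=cv2.resize(w["pixels"][130:290,200:360,::-1],None,fx=2.5,fy=2.5)
cv2.imwrite("pics/c11.png",np.hstack([a,b]))
E
```

```text
time_s: 9.97
ee_pos: [0.4686, -0.1106, 0.1377]
tool_rot: [[0.3, 0.954, -0.0], [0.954, -0.3, 0.0], [0.0, -0.001, -1.0]]
contact_force: [-0.5, 0.7, 0.3]
gripper_width: 0.006
```

View pics/c11.png

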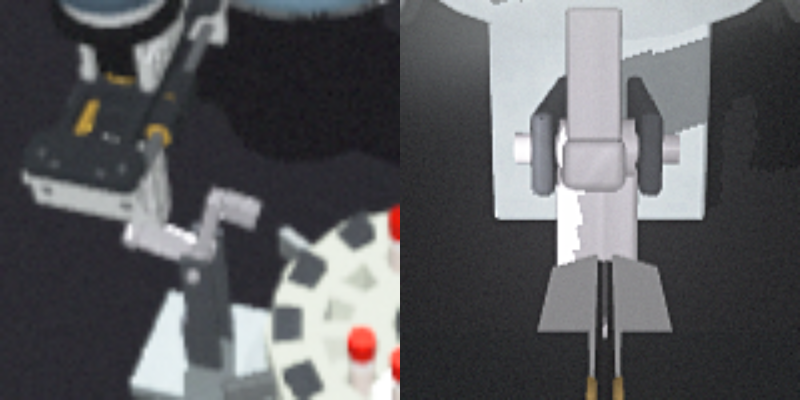

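The pawl is now fully back: the tab is level, pointing outward at about (165,235), and the arm is upright. Next I lift, check, and move toward the lug.

```bash
python3 -m pendant '[{"jaw":-1,"xyz":[0,0,-1],"twist":0},{"jaw":-1,"xyz":[0,0,-1],"twist":0},{"jaw":-1,"xyz":[0,0,-1],"twist":0},{"jaw":-1,"xyz":[0,0,-1],"twist":0},{"jaw":-1,"xyz":[0,0,-1],"twist":0},{"jaw":-1,"xyz":[0,0,0],"twist":0},{"jaw":-1,"xyz":[0,0,0],"twist":0}]'
python3 -m pendant '[{"jaw":-1,"xyz":[0.93,-0.3,0],"twist":0},{"jaw":-1,"xyz":[0.93,-0.3,0],"twist":0},{"jaw":-1,"xyz":[0.93,-0.3,0],"twist":0},{"jaw":-1,"xyz":[0.93,-0.3,0],"twist":0},{"jaw":-1,"xyz":[0.93,-0.3,0],"twist":0},{"jaw":-1,"xyz":[0.93,-0.3,0],"twist":0},{"jaw":-1,"xyz":[0.93,-0.3,0],"twist":0},{"jaw":-1,"xyz":[0.93,-0.3,0],"twist":0},{"jaw":-1,"xyz":[0.93,-0.3,0],"twist":0},{"jaw":-1,"xyz":[0.93,-0.3,0],"twist":0},{"jaw":-1,"xyz":[0,0,0],"twist":0},{"jaw":-1,"xyz":[0,0,0],"twist":0}]'
python3 - <<'E'
from h import *
from bench import ctrl
f=ctrl.grab_frame("scene");w=ctrl.grab_frame("wrist")
a=cv2.resize(f["pixels"][140:260,210:350,::-1],None,fx=2.9,fy=2.9);b=cv2.resize(w["pixels"][:,:,::-1],None,fx=348/420,fy=348/420)
cv2.imwrite("pics/c12.png",np.hstack([a,b[:,:390]]))
E
```

```text
time_s: 10.65
ee_pos: [0.4698, -0.1104, 0.29]
tool_rot: [[0.298, 0.954, 0.004], [0.954, -0.298, -0.002], [-0.001, 0.004, -1.0]]
contact_force: [-0.3, 1.0, -0.7]
gripper_width: 0.008
time_s: 11.65
ee_pos: [0.4652, 0.1838, 0.2859]
tool_rot: [[0.296, 0.955, -0.004], [0.955, -0.296, -0.001], [-0.002, -0.003, -1.0]]
contact_force: [0.5, -0.4, -0.1]
gripper_width: 0.007
```

View pics/c12.png

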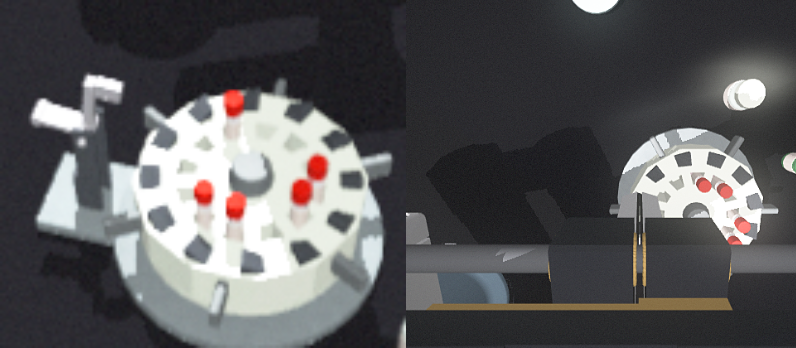

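```bash
python3 -m pendant '[{"jaw":-1,"xyz":[0,0,1],"twist":0},{"jaw":-1,"xyz":[0,0,1],"twist":0},{"jaw":-1,"xyz":[0,0,1],"twist":0},{"jaw":-1,"xyz":[0,0,1],"twist":0},{"jaw":-1,"xyz":[0,0,1],"twist":0},{"jaw":-1,"xyz":[0,0,0.7],"twist":0},{"jaw":-1,"xyz":[0,0,0],"twist":0},{"jaw":-1,"xyz":[0,0,0],"twist":0}]'
python3 - <<'E'
from h import *
from bench import ctrl
f=ctrl.grab_frame("scene");w=ctrl.grab_frame("wrist")
a=cv2.resize(f["pixels"][110:250,210:370,::-1],None,fx=2.5,fy=2.5);b=cv2.resize(w["pixels"][:,:,::-1],None,fx=350/420,fy=350/420)
cv2.imwrite("pics/c13.png",np.hstack([a,b[:,:400]]))
E
```

```text
time_s: 12.42
ee_pos: [0.4657, 0.1818, 0.1161]
tool_rot: [[0.301, 0.954, -0.003], [0.954, -0.301, -0.001], [-0.001, -0.002, -1.0]]
contact_force: [-0.4, 0.0, 0.3]
gripper_width: 0.006
```

View pics/c13.png

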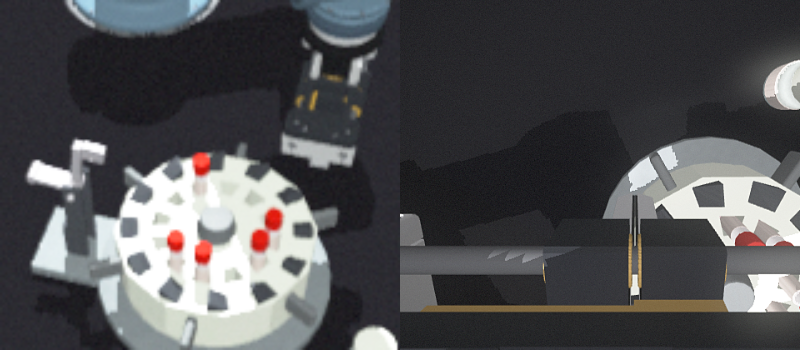

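```bash
python3 -m pendant '[{"jaw":-1,"xyz":[0,0,0],"twist":-1},{"jaw":-1,"xyz":[0,0,0],"twist":-1},{"jaw":-1,"xyz":[0,0,0],"twist":-1},{"jaw":-1,"xyz":[0,0,0],"twist":-1},{"jaw":-1,"xyz":[0.2,0,0],"twist":0},{"jaw":-1,"xyz":[0,0,0.5],"twist":0},{"jaw":-1,"xyz":[0,0,0.5],"twist":0},{"jaw":-1,"xyz":[0,0,0.5],"twist":0},{"jaw":-1,"xyz":[0,0,0],"twist":0},{"jaw":-1,"xyz":[0,0,0],"twist":0}]'
python3 -m pendant '[{"jaw":-1,"xyz":[0,0.2,0],"twist":0},{"jaw":-1,"xyz":[0,0.2,0],"twist":0},{"jaw":-1,"xyz":[0,0.2,0],"twist":0},{"jaw":-1,"xyz":[0,0.2,0],"twist":0},{"jaw":-1,"xyz":[0,0,0],"twist":0},{"jaw":-1,"xyz":[0,0,0],"twist":0}]'
python3 - <<'E'
from h import *
from bench import ctrl
f=ctrl.grab_frame("scene");w=ctrl.grab_frame("wrist")
a=cv2.resize(f["pixels"][110:250,210:370,::-1],None,fx=2.5,fy=2.5);b=cv2.resize(w["pixels"][:,:,::-1],None,fx=350/420,fy=350/420)
cv2.imwrite("pics/c14.png",np.hstack([a,b[:,:400]]))
E
```

```text
time_s: 13.35
ee_pos: [0.4664, 0.1892, 0.0726]
tool_rot: [[-0.044, 0.999, 0.0], [0.999, 0.044, 0.0], [0.0, 0.0, -1.0]]
contact_force: [-0.2, 0.1, -0.1]
gripper_width: 0.008
time_s: 13.85
ee_pos: [0.4906, 0.19, 0.0721]
tool_rot: [[-0.045, 0.999, 0.0], [0.999, 0.045, 0.0], [0.0, 0.0, -1.0]]
contact_force: [0.6, 0.2, -0.1]
gripper_width: 0.003
```

View pics/c14.png

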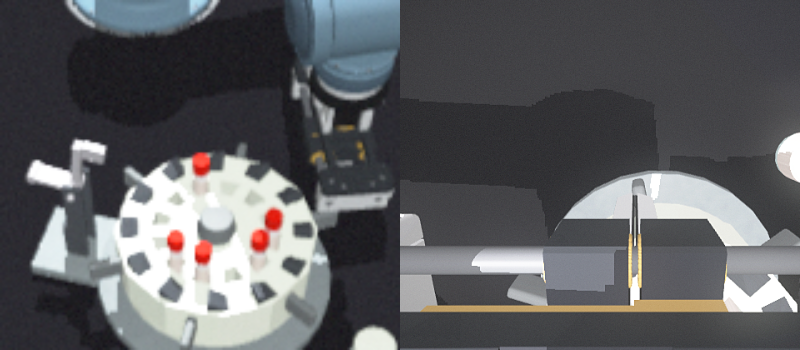

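```bash
cat > wheel.py <<'E'
from h import *
from bench import ctrl
import sys
w=ctrl.grab_frame("wrist");f=ctrl.grab_frame("scene")
cv2.imwrite(f"pics/{sys.argv[1]}.png",np.hstack([cv2.resize(w["pixels"][190:310,200:360,::-1],None,fx=3,fy=3,interpolation=cv2.INTER_CUBIC),cv2.resize(f["pixels"][160:260,220:340,::-1],None,fx=2.6,fy=3.6,interpolation=cv2.INTER_CUBIC)]))
E
python3 wheel.py c15
```

```text
(no output)
```

View pics/c15.png

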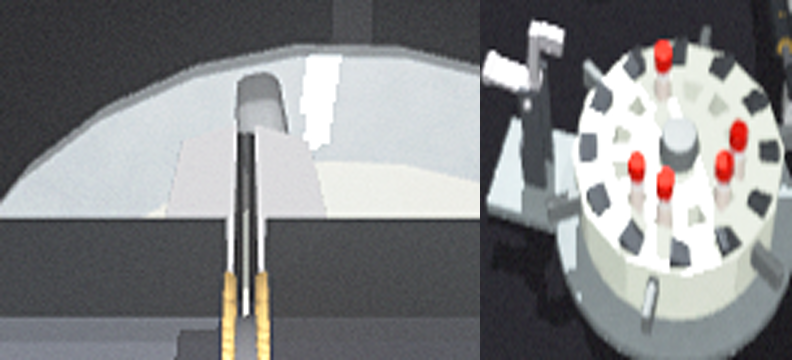

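The fingertip has passed over the lug, which appears under the fingers at (260,100). The drum has not moved. I'll back off and go lower.

```bash
python3 -m pendant '[{"jaw":-1,"xyz":[0,-0.5,0],"twist":0},{"jaw":-1,"xyz":[0,-0.45,0],"twist":0},{"jaw":-1,"xyz":[0,0,0],"twist":0},{"jaw":-1,"xyz":[0,0,0.25],"twist":0},{"jaw":-1,"xyz":[0,0,0.25],"twist":0},{"jaw":-1,"xyz":[0,0,0],"twist":0},{"jaw":-1,"xyz":[0,0.2,0],"twist":0},{"jaw":-1,"xyz":[0,0.2,0],"twist":0},{"jaw":-1,"xyz":[0,0.2,0],"twist":0},{"jaw":-1,"xyz":[0,0.2,0],"twist":0},{"jaw":-1,"xyz":[0,0,0],"twist":0}]'
python3 wheel.py c16
```

```text
time_s: 14.97
ee_pos: [0.4874, 0.1898, 0.0574]
tool_rot: [[-0.045, 0.999, 0.002], [0.999, 0.045, 0.0], [0.0, 0.002, -1.0]]
contact_force: [-0.2, 0.6, -0.1]
gripper_width: -0.0
```

View pics/c16.png

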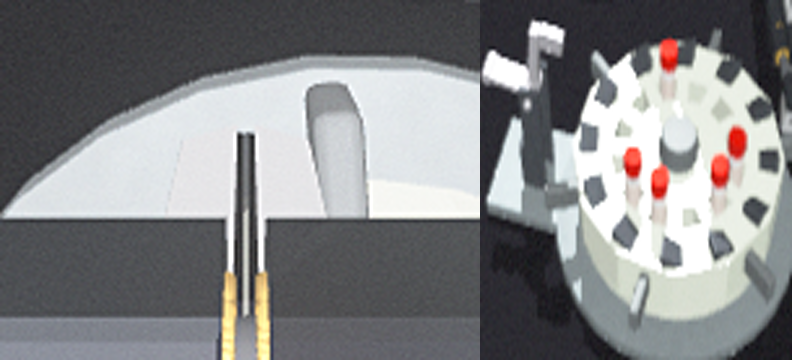

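```bash
cat > ph.py <<'E'
from h import *
from bench import ctrl
f=ctrl.grab_frame("scene")
C=np.array([.526,.0663])
def phase(img):
    a=np.radians(np.arange(0,360,.5));g=cv2.cvtColor(img,cv2.COLOR_BGR2GRAY).astype(np.float32)
    sel=(np.degrees(a)>230)&(np.degrees(a)<275)  # near pawl
    tot=0
    for r in (.089,.093,.097):
        P=np.array([proj(f,[C[0]+r*np.cos(x),C[1]+r*np.sin(x),.105]) for x in a],np.float32)
        v=cv2.remap(g,P[:,:1].copy(),P[:,1:].copy(),cv2.INTER_LINEAR)[:,0]
        v=(v<105).astype(float)
        v[sel]=v[~sel].mean()
        tot=tot+np.sum((v-v.mean())*np.exp(-12j*a))
    return -np.degrees(np.angle(tot))/12,abs(tot)
a=phase(cv2.imread("pics/scene0.png"));b=phase(f["pixels"][:,:,::-1].copy())
print(a,b,"wheel change mod 30:",((b[0]-a[0]+5)%30)-5)
E
python3 ph.py
```

```text
(np.float64(-4.677928112621436), np.float64(154.75448840932222)) (np.float64(-8.90810944273934), np.float64(312.1117334462029)) wheel change mod 30: -4.230181330117904
```

```bash
python3 -m pendant '[{"jaw":-1,"xyz":[0,0.2,0],"twist":0},{"jaw":-1,"xyz":[0,0.2,0],"twist":0},{"jaw":-1,"xyz":[0,0.2,0],"twist":0},{"jaw":-1,"xyz":[0,0.2,0],"twist":0},{"jaw":-1,"xyz":[0,0.2,0],"twist":0},{"jaw":-1,"xyz":[0,0.2,0],"twist":0},{"jaw":-1,"xyz":[0,0.15,0],"twist":0},{"jaw":-1,"xyz":[0,0.1,0],"twist":0},{"jaw":-1,"xyz":[0,0,0],"twist":0},{"jaw":-1,"xyz":[0,0,0],"twist":0}]'
python3 ph.py; python3 wheel.py c17
```

```text
time_s: 15.95
ee_pos: [0.5297, 0.1919, 0.0572]
tool_rot: [[-0.045, 0.999, 0.001], [0.999, 0.045, 0.0], [0.0, 0.001, -1.0]]
contact_force: [-0.4, -0.8, -0.6]
gripper_width: 0.008
(np.float64(-4.677928112621436), np.float64(154.75448840932222)) (np.float64(0.05448140198291007), np.float64(282.5427457356848)) wheel change mod 30: 4.7324095146043454
```

View pics/c17.png

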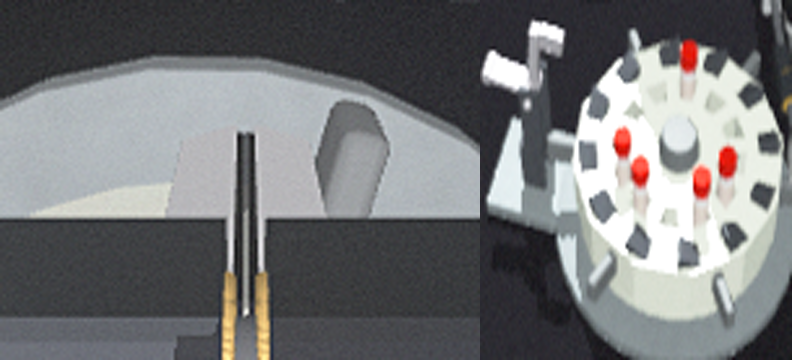

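```bash
python3 -m pendant '[{"jaw":-1,"xyz":[0,0.13,0],"twist":0},{"jaw":-1,"xyz":[0,0.12,0],"twist":0},{"jaw":-1,"xyz":[0,0,0],"twist":0},{"jaw":-1,"xyz":[0,0,0],"twist":0},{"jaw":-1,"xyz":[0,0,0],"twist":0}]'
python3 ph.py
```

```text
time_s: 16.52
ee_pos: [0.5369, 0.1922, 0.0571]
tool_rot: [[-0.046, 0.999, 0.001], [0.999, 0.046, 0.0], [0.0, 0.001, -1.0]]
contact_force: [-0.6, -0.2, 0.2]
gripper_width: 0.002
(np.float64(-4.677928112621436), np.float64(154.75448840932222)) (np.float64(-3.1039669989452943), np.float64(282.8598904325573)) wheel change mod 30: 1.573961113676142
```

```bash
python3 -m pendant '[{"jaw":-1,"xyz":[0,0.05,0],"twist":0},{"jaw":-1,"xyz":[0,0,0],"twist":0},{"jaw":-1,"xyz":[0,0,0],"twist":0},{"jaw":-1,"xyz":[0,-0.3,0],"twist":0},{"jaw":-1,"xyz":[0,-0.4,0],"twist":0},{"jaw":-1,"xyz":[0,0,-0.5],"twist":0},{"jaw":-1,"xyz":[0,0,-1],"twist":0},{"jaw":-1,"xyz":[0,0,-1],"twist":0},{"jaw":-1,"xyz":[0,0,-1],"twist":0},{"jaw":-1,"xyz":[0,0,-1],"twist":0},{"jaw":-1,"xyz":[0,0,-1],"twist":0},{"jaw":-1,"xyz":[0,0,-1],"twist":0}]'
python3 -m pendant '[{"jaw":-1,"xyz":[0,0,-1],"twist":1},{"jaw":-1,"xyz":[0,0,-1],"twist":1},{"jaw":-1,"xyz":[0,0,-1],"twist":1},{"jaw":-1,"xyz":[0,0,-1],"twist":1},{"jaw":-1,"xyz":[0,0,0],"twist":0},{"jaw":-1,"xyz":[0,0,0],"twist":0}]'
python3 -m pendant '[{"jaw":-1,"xyz":[-0.95,0.09,0],"twist":0},{"jaw":-1,"xyz":[-0.95,0.09,0],"twist":0},{"jaw":-1,"xyz":[-0.95,0.09,0],"twist":0},{"jaw":-1,"xyz":[-0.95,0.09,0],"twist":0},{"jaw":-1,"xyz":[-0.95,0.09,0],"twist":0},{"jaw":-1,"xyz":[-0.95,0.09,0],"twist":0},{"jaw":-1,"xyz":[-0.95,0.09,0],"twist":0},{"jaw":-1,"xyz":[-0.95,0.09,0],"twist":0},{"jaw":-1,"xyz":[-0.95,0.09,0],"twist":0},{"jaw":-1,"xyz":[-0.95,0.09,0],"twist":0},{"jaw":-1,"xyz":[-0.95,0.09,0],"twist":0},{"jaw":-1,"xyz":[0,0,0],"twist":0}]'
python3 ph.py
python3 - <<'E'
from h import *
from bench import ctrl
w=ctrl.grab_frame("wrist");cv2.imwrite("pics/w18f.png",w["pixels"][:,:,::-1])
cv2.imwrite("pics/w18.png",cv2.resize(w["pixels"][0:200,190:390,::-1],None,fx=3,fy=3,interpolation=cv2.INTER_CUBIC))
E
```

```text
time_s: 17.57
ee_pos: [0.5163, 0.1913, 0.2534]
tool_rot: [[-0.046, 0.999, 0.0], [0.999, 0.046, 0.0], [0.0, 0.0, -1.0]]
contact_force: [1.1, -0.3, -0.7]
gripper_width: 0.004
time_s: 18.07
ee_pos: [0.5174, 0.1914, 0.374]
tool_rot: [[0.298, 0.955, 0.004], [0.955, -0.298, 0.001], [0.002, 0.004, -1.0]]
contact_force: [0.1, -0.0, -0.5]
gripper_width: 0.004
time_s: 19.07
ee_pos: [0.45, -0.1198, 0.3693]
tool_rot: [[0.303, 0.953, -0.004], [0.953, -0.303, 0.001], [-0.001, -0.004, -1.0]]
contact_force: [-0.4, 0.5, -1.1]
gripper_width: 0.002
(np.float64(-4.677928112621436), np.float64(154.75448840932222)) (np.float64(-3.1224016034465656), np.float64(294.50674195167005)) wheel change mod 30: 1.5555265091748707
```

View pics/w18.png

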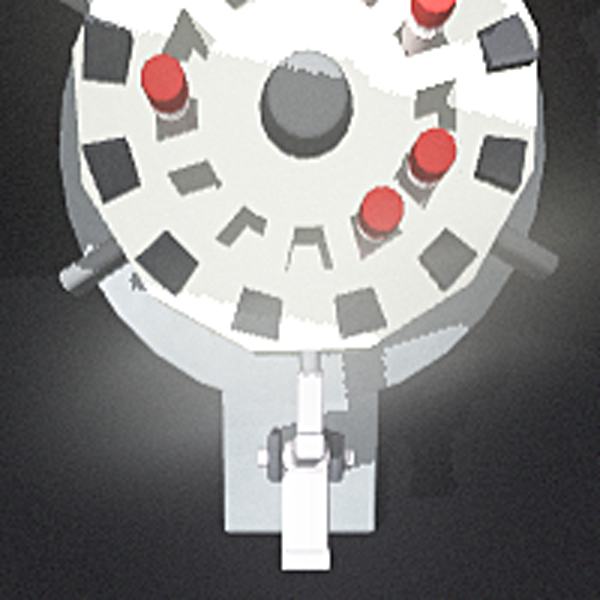

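Mid-gap, pawl and hub line up: the teeth at (256,313) and (361,311) straddle the pawl at x≈309. Now I go down on the outer side of the upright arm.

```bash
python3 -m pendant '[{"jaw":-1,"xyz":[0.65,0.49,0],"twist":0},{"jaw":-1,"xyz":[0,0,0],"twist":0},{"jaw":-1,"xyz":[0,0,1],"twist":0},{"jaw":-1,"xyz":[0,0,1],"twist":0},{"jaw":-1,"xyz":[0,0,1],"twist":0},{"jaw":-1,"xyz":[0,0,1],"twist":0},{"jaw":-1,"xyz":[0,0,1],"twist":0},{"jaw":-1,"xyz":[0,0,0.7],"twist":0},{"jaw":-1,"xyz":[0,0,0.7],"twist":0},{"jaw":-1,"xyz":[0,0,0.6],"twist":0},{"jaw":-1,"xyz":[0,0,0],"twist":0},{"jaw":-1,"xyz":[0,0,0],"twist":0}]'
python3 - <<'E'
from h import *
from bench import ctrl
f=ctrl.grab_frame("scene");w=ctrl.grab_frame("wrist")
a=cv2.resize(f["pixels"][120:220,190:290,::-1],None,fx=4,fy=4);b=cv2.resize(w["pixels"][100:300,180:380,::-1],None,fx=2,fy=2)
cv2.imwrite("pics/c19.png",np.hstack([a,b]))
E
```

```text
time_s: 20.17
ee_pos: [0.4706, -0.1014, 0.161]
tool_rot: [[0.297, 0.955, -0.003], [0.955, -0.297, 0.001], [0.0, -0.003, -1.0]]
contact_force: [0.2, -0.3, 0.5]
gripper_width: 0.006
```

View pics/c19.png

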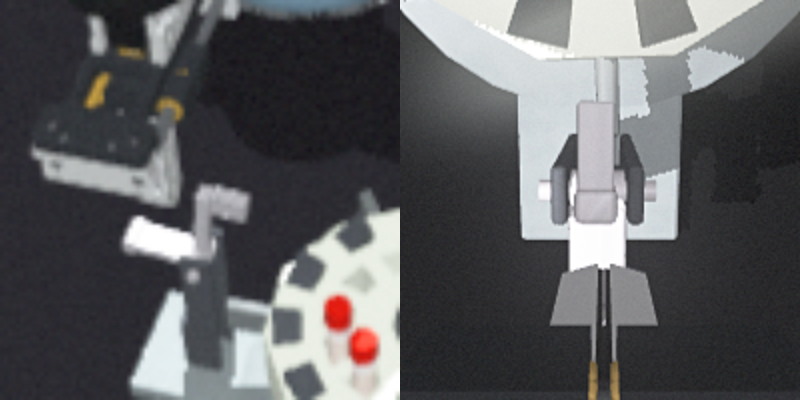

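```bash
python3 -m pendant '[{"jaw":-1,"xyz":[0,0,0.25],"twist":0},{"jaw":-1,"xyz":[0,0,0.25],"twist":0},{"jaw":-1,"xyz":[0,0,0],"twist":0},{"jaw":-1,"xyz":[0.2,0,0],"twist":0},{"jaw":-1,"xyz":[0.2,0,0],"twist":0},{"jaw":-1,"xyz":[0.2,0,0],"twist":0},{"jaw":-1,"xyz":[0.2,0,0],"twist":0},{"jaw":-1,"xyz":[0.2,0,0],"twist":0},{"jaw":-1,"xyz":[0.2,0,0],"twist":0},{"jaw":-1,"xyz":[0,0,0],"twist":0}]'
python3 - <<'E'
from h import *
from bench import ctrl
f=ctrl.grab_frame("scene");w=ctrl.grab_frame("wrist")
a=cv2.resize(f["pixels"][120:220,190:290,::-1],None,fx=4,fy=4);b=cv2.resize(w["pixels"][100:300,180:380,::-1],None,fx=2,fy=2)
cv2.imwrite("pics/c20.png",np.hstack([a,b]))
E
```

```text
time_s: 21.1
ee_pos: [0.4826, -0.0671, 0.1471]
tool_rot: [[0.298, 0.955, 0.0], [0.955, -0.298, 0.0], [0.0, 0.0, -1.0]]
contact_force: [0.5, 0.9, -0.5]
gripper_width: 0.004
```

View pics/c20.png

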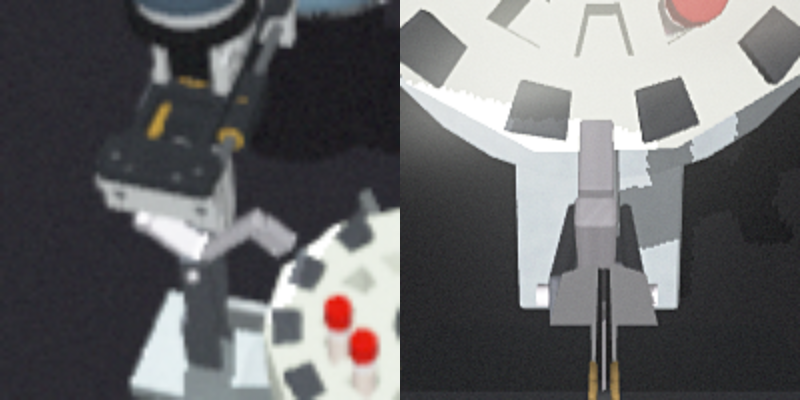

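The pawl is tipping forward and the nose is heading for the gap. I'll push a bit further.

```bash
python3 -m pendant '[{"jaw":-1,"xyz":[0.2,0,0],"twist":0},{"jaw":-1,"xyz":[0.2,0,0],"twist":0},{"jaw":-1,"xyz":[0.1,0,0],"twist":0},{"jaw":-1,"xyz":[0,0,0],"twist":0},{"jaw":-1,"xyz":[0,0,0],"twist":0},{"jaw":-1,"xyz":[0,0,0],"twist":0},{"jaw":-1,"xyz":[0,0,0],"twist":0}]'
python3 - <<'E'
from h import *
from bench import ctrl
f=ctrl.grab_frame("scene");w=ctrl.grab_frame("wrist")
a=cv2.resize(f["pixels"][120:220,190:290,::-1],None,fx=4,fy=4);b=cv2.resize(w["pixels"][100:300,180:380,::-1],None,fx=2,fy=2)
cv2.imwrite("pics/c21.png",np.hstack([a,b]))
E
```

```text
time_s: 21.78
ee_pos: [0.4867, -0.054, 0.1469]
tool_rot: [[0.299, 0.954, -0.0], [0.954, -0.299, 0.0], [-0.0, -0.0, -1.0]]
contact_force: [-0.8, -0.2, -0.5]
gripper_width: 0.003
```

View pics/c21.png

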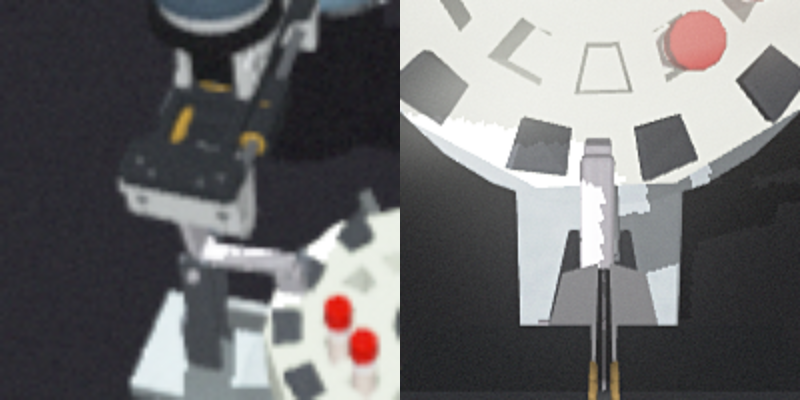

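```bash
python3 -m pendant '[{"jaw":-1,"xyz":[0,0,0],"twist":0},{"jaw":-1,"xyz":[0.1,0,-0.5],"twist":0},{"jaw":-1,"xyz":[0,0,-1],"twist":0},{"jaw":-1,"xyz":[0,0,-1],"twist":0},{"jaw":-1,"xyz":[0,0,-1],"twist":0},{"jaw":-1,"xyz":[0,0,-1],"twist":0},{"jaw":-1,"xyz":[0,0,-1],"twist":0},{"jaw":-1,"xyz":[-0.7,0,-1],"twist":0},{"jaw":-1,"xyz":[-0.9,0,-0.4],"twist":0},{"jaw":-1,"xyz":[-0.9,0,0],"twist":0},{"jaw":-1,"xyz":[0,0,0],"twist":0},{"jaw":-1,"xyz":[0,0,0],"twist":0}]'
python3 ph.py
python3 - <<'E'
from h import *
from bench import ctrl
f=ctrl.grab_frame("scene");w=ctrl.grab_frame("wrist")
a=cv2.resize(f["pixels"][155:255,210:335,::-1],None,fx=4,fy=4);b=cv2.resize(w["pixels"][:200,210:360,::-1],None,fx=2,fy=2)
cv2.imwrite("pics/c22.png",np.hstack([a,b]))
E
```

```text
time_s: 22.88
ee_pos: [0.465, -0.1233, 0.3538]
tool_rot: [[0.301, 0.954, -0.0], [0.954, -0.301, 0.0], [0.0, -0.0, -1.0]]
contact_force: [0.5, -0.2, 0.3]
gripper_width: 0.006
(np.float64(-4.677928112621436), np.float64(154.75448840932222)) (np.float64(-3.194524902548021), np.float64(300.9025378354791)) wheel change mod 30: 1.4834032100734156
```

View pics/c22.png

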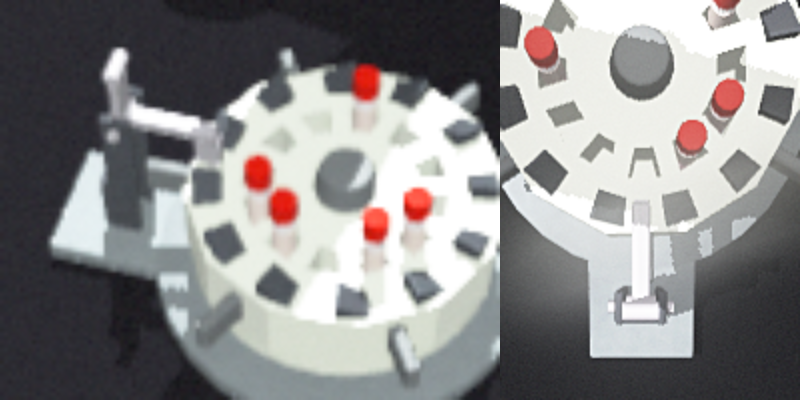

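```bash
python3 -c "
from bench import ctrl
print(ctrl.job_done())"
```

```text
the job is handed in; nothing more can be done
None
```

The carousel is one notch back with the pawl down in the next gap. I handed it in at about 23 s of the 59 s allowed.

- **Pawl up:** The first push slipped. The shut fingertips sit higher than the stated 11 mm ahead of the TCP, so they slid over the thumb bar and the pawl fell back into its notch. The second push, about 12 mm lower, took it fully back onto its stop. It was still back after the drum was turned.
- **Drum turn:** The first pass at the lug went over the top of it without moving the drum. About 15 mm lower, the fingertip turned the drum clockwise by an estimated 28–30°.
- **Pawl down:** I pushed the arm over towards the drum and it fell into the gap.

**Last checks (camera only):**
- The thumb tab's top is within 0.5 px of where it was at the start with the pawl down.
- The nose sits about mid-gap, and the five tubes stand in their pockets.
- The fingers were about 0.2 m above everything.

**Disagreements:** The automatic tooth reading gave 1.5° short of a full notch. Its starting reference was weak, and the wrist picture showed the gap centred on the pawl to within about half a degree. I did not measure the bystanders' positions at the end. The arm stayed clear of them and I saw no contact.

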